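# Sort out the marked bead jar and cradle the good one

### The job

First take the bead jar marked in red out of the white sorting tray and stand it upright on the floor of the grey side bin. Then set the plain jar, the right way up, into the leaning wooden cradle: keep hold of it until its base is down on the foot and its side lies in the V, and only then let go. Set both jars down rather than dropping them, don't knock either over, and leave the other things on the table where they are.

Things in the scene. Friction and masses are not known exactly. Their poses are not given: they have to be found in the camera images.
- good_jar: Good jar: closed glass jar with blue beads and a plain dark blue-grey hard lid, one rigid piece, a plain cylinder 52 mm in diameter and 110 mm tall (glass 0-80 mm, lid 80-110 mm, same diameter), about 0.24 kg. Stands upright in the tray at the start. Origin at the centre of its underside, z along its axis towards the lid.
- reject_jar: Rejected jar: the same shape, size and weight with green beads, marked by a red band round its dark blue-grey lid and a red disc 38 mm across on top of the lid. Stands upright in the tray at the start, its axis 80 to 130 mm from the good jar's; which jar is on which side varies. Origin at the centre of its underside, z along its axis towards the lid.
- tray: White melamine sorting tray, fixed, 150 mm (x) by 250 mm (y), rim 18 mm high, wall and floor 6 mm thick. The jars stand on its floor, one towards its +y end, one towards its -y end. Origin at the centre of its underside, on the table.
- bin: Grey plastic open side bin for rejects, fixed, 130 by 130 mm outside and 60 mm high, walls and floor 5 mm thick. Stands left or right of the tray. Origin at the centre of its underside, on the table; z up.
- cradle: Base of the wooden leaning jar cradle, fixed: foot plate 140 mm (x) by 100 mm (y), 12 mm thick, with the trough above it. Stands on the other side of the tray from the bin. Origin at the centre of its underside, on the table; its yaw varies. The cradle is open towards its +x and up; a jar in it leans with its lid towards the cradle's -x (roughly towards the robot).
- trough: The cradle's seat: a flat foot and two walls forming a 90 degree V, 55 mm tall along its axis, 34 mm to each side. Origin: point on the foot where a seated jar's underside centre lies, 48 mm above the table. z: a seated jar's axis, leaning 25 degrees from vertical to the cradle's -x. +x: out of the V's open side, outward and up; y level. The walls touch the jar 45 degrees either side of -x.
- tweezers: Bystander: stainless steel tweezers, 130 mm long, lying on the table. Origin at the underside's centre.
- scoop: Bystander: yellow bead scoop, 150 mm long, 22 mm high, lying on the table. Origin under its open box, handle along -x.
- bowl: Bystander: blue ceramic bowl, 90 mm across, 40 mm high. Origin at the underside's centre.
- tape: Bystander: green ring-shaped tape roll lying flat, 90 mm across, 24 mm high. Origin at the underside's centre.
- glue: Bystander: small white bottle with orange cap, 44 mm across, 85 mm high. Origin at the underside's centre.

How it is judged:
On the way, in this order (a step that is already met when the one before it is completed fails the run):
1. the red-marked jar stands on the bin's floor, upright, while still held (x of reject_jar in the frame of bin between -0.05 and 0.05 m and y of reject_jar in the frame of bin between -0.05 and 0.05 m and z of reject_jar in the frame of bin below 0.012 m and angle between reject_jar's own z axis and vertical below 0.15 rad and contact force between the fingers and reject_jar above 0.5 N), for 0.1 s.
2. the plain jar lies in the cradle's V with its base on the foot (within 10 mm and 7 degrees) while still held (distance between good_jar and trough below 0.01 m and angle between the z axis of good_jar and the z axis of trough, either way round below 0.12 rad and contact force between the fingers and good_jar above 0.5 N), for 0.2 s.
At the end, for the whole second after the job is handed in: The plain jar rests in the cradle, lid up, the centre of its underside within 7 mm of the seat point and its axis within 5 degrees of the trough's; the red-marked jar stands upright (within 8 degrees) on the bin's floor; both released and at rest (distance between good_jar and trough below 0.007 m and angle between the z axis of good_jar and the z axis of trough, either way round below 0.09 rad and x of reject_jar in the frame of bin between -0.05 and 0.05 m and y of reject_jar in the frame of bin between -0.05 and 0.05 m and z of reject_jar in the frame of bin below 0.012 m and angle between reject_jar's own z axis and vertical below 0.15 rad and linear speed of each of good_jar, reject_jar below 0.02 m/s); the robot touches nothing.
It fails at once if a jar is knocked over (angle between any of good_jar, reject_jar's own z axis and vertical above 1.2 rad).
It fails at once if another thing on the table is shifted by more than 30 mm (distance of any of tweezers, scoop, bowl, tape, glue from where it was at the start of the episode above 0.03 m).
It also fails if it takes over 64 s, if anything falls off the work surface, if the arm or the gripper's body presses on something with over 40 N, if the wrist force passes 120 N, or if a joint passes its speed limit or range.

### The arm

A 6-joint arm with a two-finger parallel gripper is mounted at the origin on the work surface. World frame = base frame: x ahead of the robot, y to its left, z up, the work surface at z = 0. Lengths are in m, angles in rad, forces in N, time in s.
With the tool pointing down it reaches from about 0.325 to 0.75 m from the base axis. Payload 7.6 kg.
Tool frame: the origin (TCP) lies where the fingers leave the gripper's body, on its centre line; the fingertips stand 73 mm ahead of it and the grasp point (between the pads) lies 54 mm ahead of it; z points along the fingers, y is the line along which they close (so a half turn about z gives the same grasp; the last joint's range is limited). The gripper opens to 85 mm and grips with 20 to 120 N. Pads are 22 mm wide; open, the fingers measure 114 mm over their backs; the gripper's body (76 mm by 85 mm) begins 54 mm behind the grasp point. The pads swing forward as they close: fully open they stand 13 mm farther back than shut.
Start: joints at [-1.21, 0.052, 1.401, -0, 1.689, -0.07], TCP at [0.219, -0.477, 0.304] pointing down, gripper open.
Joint ranges: [-2.9, 2.9], [-0.91, 2.17], [0.12, 2.37], [-1.06, 4.2], [0.26, 2.73], [-2.93, 2.93]. Speed limits (rad/s): [2.57, 2.57, 3.01, 3.14, 3.14, 3.14].

### API

Orientations are given as a unit quaternion [x, y, z, w].
In Python, from cell import env gives the robot as it stands.
- The arm moves only by the shell command python3 -m handwheel 'ROWS' [FORCE]. ROWS is JSON, one flat list of numbers, 7 for each row, row after row: the turn, a rotation vector about the tool's x, y, z in degrees, then the shift along the tool's x, y, z in mm, then the finger opening in mm, from 0 to 85.4. In form: [wx, wy, wz, x, y, z, jaw, wx, wy, wz, x, y, z, jaw, ...]. A call has 1 to 5 rows; each row is the pose to reach, as a shift and turn from the pose commanded when the call began, along the tool's axes at that moment; what a row does not reach only later rows make up. A row lasts 1/12 s, in which the tool goes at most 41.7 mm and 7.16 degrees, less where a joint would pass 70% of its speed; a pose out of reach is approached as far as the arm can. A call with a gripper value outside its range is refused whole. The fingers move at their own pace and stop on an object; FORCE is the grip in N (left out, the last holds). Time passes only in rows, so rows that repeat a pose let the fingers close. It gives the time, the measured TCP pose, the force, the opening and the grip force at its end, in the units of the state.
- env.read_state(): the state, without advancing time (a new reading comes with each control period).
- env.grab_frame(name): name is "scene" or "top"; returns the picture (420x560x3 uint8, red, green, blue); there is no depth.
- env.get_calibration(name): a dict with "fx", "fy", "cx", "cy" (pixels), "R" (3x3) and "t" (3): a world point X has camera coordinates R X + t. Camera axes: x right, y down, z forward; pixel columns grow to the right and rows downward; lengths in m; the calibration is good to about 2 mm. A picture is of the moment at which its call begins. get_calibration takes no time and is no camera call.
- env.sign_off(): hands the job in; it is judged then, once.
Trained networks look in the newest picture that a camera, given by its name, has taken for a name from the list of things; names that differ only in an ending like _2 or _b are one class to them, and where a whole thing is asked for, a point or a joint stands for the part that bears it (a point fixed in the world has none). Each returns a list of dicts, best first, with "p" (0 to 1); they miss things now and then, are a little off and sometimes report something else, mostly with a low value. They report only what shows in the picture. A call takes as long as a camera call.
- env.find_in(camera, query): "extent" ([left, top, width, height] as shares, 0 to 1, of the picture: columns of its width, rows of its height, round what is visible of it).
- env.silhouettes(camera, query): "pixels" (420x560 bool, what is visible of it) and "extent" ([left, top, width, height] as shares, 0 to 1, of the picture: columns of its width, rows of its height, round what is visible of it).
- env.tip_of(camera, query): "at" ([column, row] as shares, 0 to 1, of the picture: columns of its width, rows of its height: a listed point, or the origin of a listed thing).
The state is a dict: "clock": time; "qpos": joint angles; "joint_vel": joint speeds; "effort": joint torques, N m; "tcp_pos": TCP position; "ee_rot": TCP orientation; "contact_force": force on the tool from outside, world axes, zero at the start; "torque": the same for the moment, N m; "finger_gap": opening from 0.0 (shut) to 1.0 (fully open); "gripper_force": force on a finger pad.
Only numpy, scipy, OpenCV 4.12 (cv2) and the standard library are available. Lean on these libraries where they do the work, as an engineer would, in place of code of your own. Each camera call takes 0.05 s, during which the arm holds its last target. There are 200 camera calls.

## Working session

There is one attempt and no reset: what is moved stays moved. The work goes in short steps, Python scripts to look and compute and a shell command to move; the robot and the scene stay as the last step left them, time stands still between calls to the robot, and variables do not carry over. Pictures are saved under pics/ and viewed, at most 10 in all, crops included, and the job is handed in when it is done.

```bash
ls; mkdir -p pics; python3 - <<'E'
from cell import env
import cv2,numpy as np
a=env.grab_frame("scene");b=env.grab_frame("top")
cv2.imwrite("pics/a.png",a[:,:,::-1]);cv2.imwrite("pics/b.png",b[:,:,::-1])
for c in("scene","top"):
  k=env.get_calibration(c);print(c,k["fx"],k["cx"],k["cy"],np.round(-np.array(k["R"]).T@k["t"],3),np.round(k["R"],3).tolist())
  for q in("good_jar","reject_jar","bin","cradle","trough","tray","glue"):
    print(q,[(round(d["p"],2),np.round(np.array(d["at"])*[560,420],1).tolist()) for d in env.tip_of(c,q)[:2]], [(round(d["p"],2),np.round(np.array(d["extent"])*[560,420,560,420]).tolist()) for d in env.find_in(c,q)[:2]])
s=env.read_state();print(s["clock"],s["tcp_pos"],s["ee_rot"])
E
```

```text
pics
scene 486.7149324542023 279.27210745605475 207.56622146360826 [1.165 0.14  0.988] [[-0.162, 0.987, -0.017], [0.808, 0.123, -0.576], [-0.567, -0.107, -0.817]]
good_jar [(0.67, [293.7, 214.3])] [(0.81, [287.0, 179.0, 19.0, 48.0])]
reject_jar [(0.94, [252.6, 206.8])] [(0.63, [241.0, 169.0, 30.0, 49.0])]
bin [(0.61, [389.9, 260.2])] [(0.64, [357.0, 224.0, 73.0, 63.0])]
cradle [(0.78, [154.1, 230.8])] [(0.81, [127.0, 201.0, 49.0, 56.0])]
trough [(0.62, [146.7, 228.0])] [(0.59, [131.0, 201.0, 35.0, 34.0])]
tray [(0.89, [272.8, 216.8])] [(0.9, [214.0, 180.0, 117.0, 72.0]), (0.66, [165.0, 138.0, 54.0, 19.0])]
glue [(0.89, [182.4, 309.4])] [(0.84, [167.0, 290.0, 25.0, 32.0])]
top 412.22688719434905 270.9434941354341 214.15700759000276 [0.37  0.005 0.955] [[-0.053, -0.999, -0.001], [-0.973, 0.052, -0.227], [0.226, -0.011, -0.974]]
good_jar [(0.92, [250.1, 249.6])] [(0.9, [233.0, 229.0, 26.0, 33.0])]
reject_jar [(0.61, [292.8, 254.0])] [(0.66, [278.0, 239.0, 26.0, 29.0])]
bin [(0.8, [151.7, 220.7])] [(0.89, [110.0, 185.0, 71.0, 69.0])]
cradle [(0.62, [387.6, 205.2])] [(0.91, [357.0, 173.0, 55.0, 67.0])]
trough [(0.56, [385.7, 187.4])] [(0.97, [370.0, 177.0, 41.0, 37.0])]
tray [(0.69, [263.2, 252.0])] [(0.88, [208.0, 217.0, 114.0, 66.0])]
glue [(0.71, [327.6, 135.6]), (0.61, [264.5, 144.6])] [(0.7, [319.0, 118.0, 24.0, 26.0])]
1.5 [ 0.21928691 -0.4770114   0.30390939] [9.76889404e-01 2.13745391e-01 2.82824123e-05 1.13530615e-05]
```

View pics/a.png

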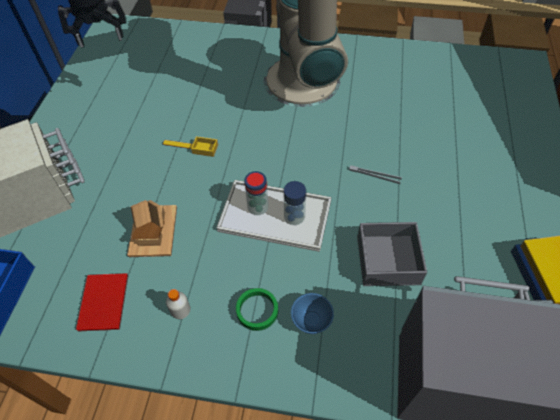

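View pics/b.png

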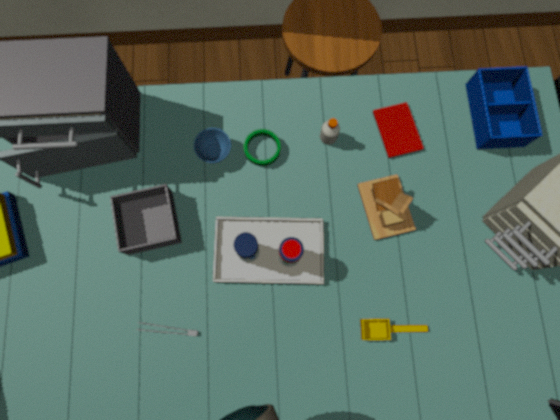

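The scene view has the red-lidded jar at (256,190), the plain one at (294,200), the bin at (390,253) and the cradle at (152,230). The top view agrees: red (291,250), plain (246,245), bin (146,219), cradle (387,207). So the bin is on the +y side and the cradle on the -y side.

```bash
cat > h.py <<'E'
from cell import env
import cv2,numpy as np
from scipy.optimize import minimize
from scipy.spatial.transform import Rotation as Ro
K={c:env.get_calibration(c) for c in("scene","top")}
def proj(c,X):
    k=K[c];Y=np.atleast_2d(X)@np.array(k["R"]).T+k["t"]
    return np.c_[k["fx"]*Y[:,0]/Y[:,2]+k["cx"],k["fy"]*Y[:,1]/Y[:,2]+k["cy"]]
def ray(c,uv,z):
    k=K[c];R=np.array(k["R"]);o=-R.T@k["t"];d=R.T@[(uv[0]-k["cx"])/k["fx"],(uv[1]-k["cy"])/k["fy"],1]
    return (o+d*(z-o[2])/d[2])[:2]
def iou(m,polys,c):
    S=4;im=np.zeros((420*S,560*S),np.uint8)
    for P in polys: cv2.fillConvexPoly(im,cv2.convexHull(np.round((proj(c,P)+.5)*S).astype(np.int32)),1)
    M=np.kron(m.astype(np.uint8),np.ones((S,S),np.uint8));return (im&M).sum()/max(1,(im|M).sum())
a=np.linspace(0,2*np.pi,40);ring=lambda r,z:np.c_[r*np.cos(a),r*np.sin(a),0*a+z]
cyl=np.r_[ring(.026,0),ring(.026,.11)]
def box(x,y,z):return np.array([[i*x/2,j*y/2,k*z] for i in(-1,1) for j in(-1,1) for k in(0,1)])
def T(P,x,y,z,yaw):return Ro.from_euler("z",yaw).apply(P)+[x,y,z]
def mask(c,q):
    r=env.silhouettes(c,q);return r[0]["pixels"] if r else None
def fit(masks,model,x0,step):
    f=lambda v:-sum(iou(m,model(v),c) for c,m in masks.items() if m is not None)
    s=np.vstack([x0]+[np.array(x0)+np.eye(len(x0))[i]*step[i] for i in range(len(x0))])
    r=minimize(f,x0,method="Nelder-Mead",options=dict(initial_simplex=s,xatol=1e-4,fatol=1e-4,maxiter=150))
    return r.x,-r.fun
E
python3 - <<'E'
from h import *
ims={c:env.grab_frame(c) for c in K}
mk={q:{c:mask(c,q) for c in K} for q in("good_jar","reject_jar","bin","tray","cradle","trough")}
np.save("mk.npy",mk,allow_pickle=True)
for q in("good_jar","reject_jar"):
    uv=[np.argwhere(m)[:,::-1].mean(0) for m in mk[q].values()]
    x0=ray("top",np.argwhere(mk[q]["top"])[:,::-1].mean(0),.08)
    for cs in(("scene","top"),("top",),("scene",)): print(q,cs,fit({c:mk[q][c] for c in cs},lambda v:[T(cyl,v[0],v[1],.006,0)],x0,[.01,.01]))
for q,d,z in(("bin",(.13,.13,.06),.03),("tray",(.15,.25,.018),.01)):
    x0=ray("top",np.argwhere(mk[q]["top"])[:,::-1].mean(0),z)
    print(q,fit(mk[q],lambda v:[T(box(*d),v[0],v[1],0,v[2])],[*x0,0.05],[.01,.01,.1]))
# crops
o=[]
for c,(u,v) in dict(scene=(152,228),top=(387,207)).items():
    I=ims[c][v-38:v+38,u-38:u+38,::-1];o.append(cv2.resize(I,(390,390),interpolation=cv2.INTER_CUBIC))
    print(c,[int(mk[q][c].sum()) if mk[q][c] is not None else None for q in("cradle","trough")])
cv2.imwrite("pics/c.png",np.hstack(o))
E
```

```text
good_jar ('scene', 'top') (array([0.50446304, 0.0522526 ]), np.float64(1.8643905678507355))
good_jar ('top',) (array([0.50415953, 0.05246861]), np.float64(0.9345722770380305))
good_jar ('scene',) (array([0.50530135, 0.05155445]), np.float64(0.9388106105708804))
reject_jar ('scene', 'top') (array([ 0.49019617, -0.0420997 ]), np.float64(1.8979492743892898))
reject_jar ('top',) (array([ 0.48996278, -0.04143924]), np.float64(0.9544968400583373))
reject_jar ('scene',) (array([ 0.4901262 , -0.04273681]), np.float64(0.9534248400852878))
bin (array([0.58733935, 0.28153297, 0.1677499 ]), np.float64(1.9503274916518487))
tray (array([ 0.50583401,  0.00468256, -0.06727126]), np.float64(1.5517952623658458))
scene [2263, 1100]
top [2600, 895]
```

View pics/c.png

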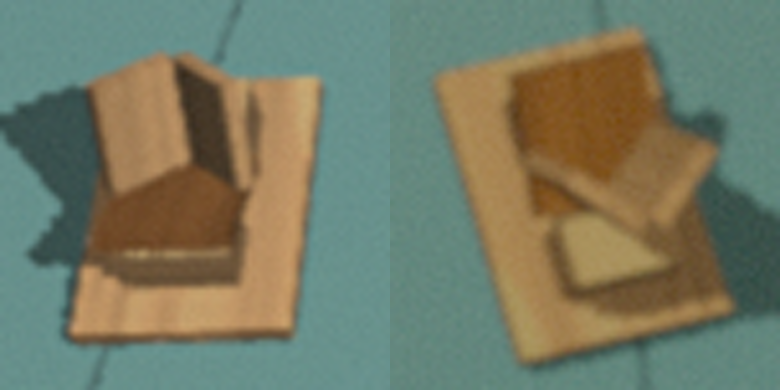

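```bash

python3 -m handwheel '[0,0,0,36,-24,0,85, 0,0,0,71,-47,0,85, 0,0,0,107,-71,0,85, 0,0,0,143,-94,0,85, 0,0,0,143,-94,0,85]' 40
python3 -m handwheel '[0,0,0,36,-24,0,85, 0,0,0,71,-47,0,85, 0,0,0,107,-71,0,85, 0,0,0,143,-94,0,85, 0,0,0,143,-94,0,85]'
python3 -m handwheel '[0,0,0,36,-24,0,85, 0,0,0,71,-47,0,85, 0,0,0,107,-71,0,85, 0,0,0,143,-94,0,85, 0,0,0,143,-94,0,85]'
python3 -m handwheel '[0,0,-33,0,0,0,85, 0,0,-33,0,0,0,85, 0,0,-33,0,0,0,85, 0,0,-33,0,0,0,85, 0,0,-33,0,0,0,85]'
python3 -m handwheel '[0,0,-33,0,0,0,85, 0,0,-33,0,0,0,85, 0,0,-33,0,0,0,85, 0,0,-33,0,0,0,85, 0,0,-33,0,0,0,85]'
cat >> h.py <<'E'
def togo(p,xaxis=None,zaxis=(0,0,-1)):
    """shift (mm) and turn (deg) in tool axes from the measured pose to TCP p with tool z=zaxis, tool x near xaxis"""
    s=env.read_state();R=Ro.from_quat(s["ee_rot"])
    sh=R.inv().apply(np.array(p)-s["tcp_pos"])*1000
    w=np.zeros(3)
    if xaxis is not None:
        z=np.array(zaxis)/np.linalg.norm(zaxis);x=np.array(xaxis,float);x-=z*(x@z);x/=np.linalg.norm(x)
        w=(R.inv()*Ro.from_matrix(np.c_[x,np.cross(z,x),z])).as_rotvec(degrees=True)
    print("clock %.2f turn"%s["clock"],np.round(w,1),"shift",np.round(sh,1),"gap %.3f gf %.1f"%(s["finger_gap"],s["gripper_force"]),"F",np.round(s["contact_force"],1))
E
python3 - <<'E'
from h import *
togo([.490,-.042,.146],[0,1,0])
mk=np.load("mk.npy",allow_pickle=True).item()
t=[env.tip_of("scene","trough") for _ in range(1)]
# landmarks from crop -> trough pose (x,y,yaw), seat at z .048
cr=lambda U,V,o:((np.array([U,V])+.5)/5.1316-.5+o)
S=(114,190);P=(349,169)
def frame(v):
    y=Ro.from_euler("z",v[2]);return lambda L:y.apply(Ro.from_euler("y",-25,degrees=True).apply(L))+[v[0],v[1],.048]
s2=.026*2**.5
obs=[("scene",cr(190,163,S),(-s2,0,0)),("scene",cr(177,62,S),(-s2,0,.055)),("top",cr(258,224,P),(-s2,0,.055))]
from scipy.optimize import least_squares
from itertools import product
def res(v):
    f=frame(v);return np.r_[np.concatenate([proj(c,f(np.array([L])))[0]-uv for c,uv,L in obs]), proj("scene",[[*v[:2],.048]])[0]-[146.7,228], proj("top",[[*v[:2],.048]])[0]-[385.7,187.4]]
r=least_squares(res,[*ray("top",(385.7,187.4),.048),.3]);print("trough",r.x,np.round(r.fun,1))
for c in K:
  print(ray("scene",(146.7,228),.048),ray("top",(385.7,187.4),.048))
pl=box(.14,.10,.012)
w=lambda v:[T(pl,v[0],v[1],0,v[2])]
for c in K: print("plate alone",c,fit({c:mk["cradle"][c]},w,[*ray("top",(387.6,205),.01),.3],[.01,.01,.1]))
E
```

```text
clock: 2.62
tcp_pos: [0.3124, -0.3278, 0.3044]
ee_rot: [0.976, 0.216, 0.001, -0.0]
contact_force: [-0.4, 0.7, -0.2]
finger_gap: 0.995
gripper_force: 0.0
clock: 3.03
tcp_pos: [0.4028, -0.1823, 0.3041]
ee_rot: [0.976, 0.217, 0.001, -0.001]
contact_force: [-0.5, -1.1, 0.5]
finger_gap: 0.998
gripper_force: 0.0
clock: 3.45
tcp_pos: [0.4932, -0.0372, 0.3035]
ee_rot: [0.976, 0.216, 0.0, -0.001]
contact_force: [0.3, 0.0, 0.1]
finger_gap: 0.996
gripper_force: 0.0
clock: 3.87
tcp_pos: [0.4913, -0.0422, 0.3039]
ee_rot: [0.874, 0.485, -0.0, 0.0]
contact_force: [0.3, -0.8, 0.2]
finger_gap: 0.994
gripper_force: 0.0
clock: 4.28
tcp_pos: [0.4913, -0.0423, 0.3039]
ee_rot: [0.701, 0.713, -0.0, 0.0]
contact_force: [1.3, -0.6, 0.5]
finger_gap: 0.996
gripper_force: 0.0
clock 4.28 turn [-0.  0.  1.] shift [  0.3  -1.3 157.9] gap 0.996 gf 0.0 F [ 1.3 -0.6  0.5]
trough [ 0.62161546 -0.27365638  0.15536849] [ 0.3  0.2 -0.6 -0.4 -0.8 -1.6  0.3  1.9  1.1  3.2]
[ 0.61661458 -0.27609817] [ 0.62944766 -0.27200646]
[ 0.61661458 -0.27609817] [ 0.62944766 -0.27200646]
plate alone scene (array([ 0.59337625, -0.27984556,  0.21611968]), np.float64(0.9259199828840393))
plate alone top (array([ 0.59479915, -0.27751634,  0.19518218]), np.float64(0.9565217391304348))
```

```bash

python3 -m handwheel '[0,0,1,0,-1,35,85, 0,0,1,0,-1,70,85, 0,0,1,0,-1,105,85, 0,0,1,0,-1,135,85, 0,0,1,0,-1,157,85]' 40 >/dev/null
python3 -m handwheel '[0,0,0,0,0,0,85, 0,0,0,0,0,0,45, 0,0,0,0,0,0,45, 0,0,0,0,0,0,45, 0,0,0,0,0,0,45]'
python3 -m handwheel '[0,0,0,0,0,0,45, 0,0,0,0,0,0,45, 0,0,0,0,0,0,45, 0,0,0,0,0,0,45, 0,0,0,0,0,0,45]'
```

```text
clock: 5.17
tcp_pos: [0.4913, -0.0419, 0.1494]
ee_rot: [0.709, 0.705, 0.001, 0.002]
contact_force: [-2.6, -0.7, 5.8]
finger_gap: 0.598
gripper_force: 41.7
clock: 5.58
tcp_pos: [0.4913, -0.0419, 0.1494]
ee_rot: [0.709, 0.705, 0.001, 0.002]
contact_force: [-1.5, -0.2, 7.0]
finger_gap: 0.601
gripper_force: 41.7
```

```bash

python3 -m handwheel '[0,0,0,0,0,-20,45, 0,0,0,0,0,-50,45, 0,0,0,0,0,-85,45, 0,0,0,0,0,-120,45, 0,0,0,0,0,-150,45]'
python3 -m handwheel '[0,0,0,25,7,0,45, 0,0,0,57,17,0,45, 0,0,0,90,27,0,45, 0,0,0,125,37,0,45, 0,0,0,160,48,0,45]' >/dev/null
python3 -m handwheel '[0,0,0,35,11,0,45, 0,0,0,70,21,0,45, 0,0,0,105,31,0,45, 0,0,0,135,41,0,45, 0,0,0,162,48,0,45]' >/dev/null
python3 - <<'E'
from h import *
togo([.587,.2815,.1484],[0,1,0])
I=env.grab_frame("scene");cv2.imwrite("pics/d.png",cv2.resize(I[120:320,230:470,::-1],(720,600)))
E
```

```text
clock: 6.0
tcp_pos: [0.4902, -0.0416, 0.3]
ee_rot: [0.709, 0.705, 0.001, 0.001]
contact_force: [0.4, 0.0, -2.6]
finger_gap: 0.601
gripper_force: 43.1
clock 6.83 turn [ 0.  -0.  -0.3] shift [ -0.5  -1.3 148.5] gap 0.597 gf 43.1 F [ 0.1 -1.1 -3.1]
```

View pics/d.png

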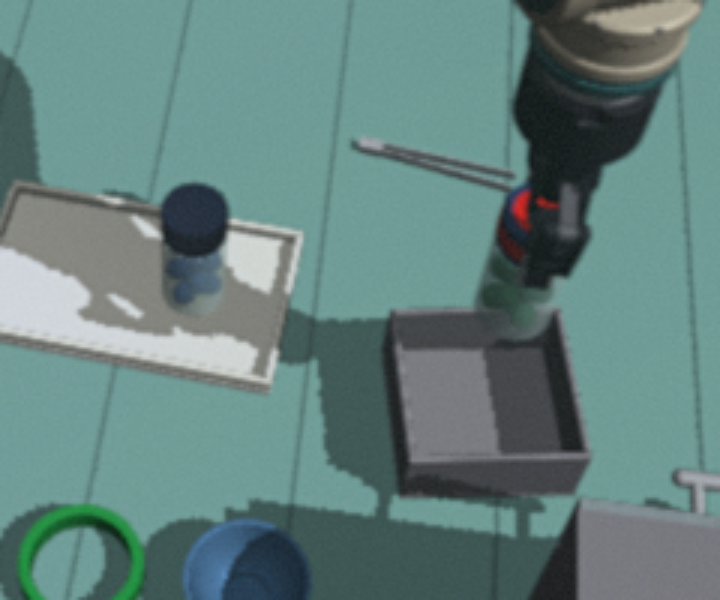

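The red-marked jar hangs upright in the fingers above the bin (crop about (518,265)). The plain jar still stands at (195,250). I'll lower it slowly now.

```bash

python3 -m handwheel '[0,0,0,0,-1,25,45, 0,0,0,0,-1,55,45, 0,0,0,0,-1,90,45, 0,0,0,0,-1,115,45, 0,0,0,0,-1,130,45]' >/dev/null
python3 -m handwheel '[0,0,0,0,0,4,45, 0,0,0,0,0,7,45, 0,0,0,0,0,10,45, 0,0,0,0,0,12,45, 0,0,0,0,0,14,45]'
python3 -m handwheel '[0,0,0,0,0,1,45, 0,0,0,0,0,2,45, 0,0,0,0,0,3,45, 0,0,0,0,0,4,45, 0,0,0,0,0,4,45]'
python3 -c "
from h import *
togo([.587,.2815,.1484],[0,1,0])"
```

```text
clock: 7.72
tcp_pos: [0.5876, 0.28, 0.1544]
ee_rot: [0.709, 0.705, 0.001, 0.001]
contact_force: [-0.8, 0.4, -2.8]
finger_gap: 0.597
gripper_force: 43.5
clock: 8.13
tcp_pos: [0.5871, 0.2798, 0.1487]
ee_rot: [0.709, 0.705, -0.0, 0.0]
contact_force: [-1.1, 0.6, -3.5]
finger_gap: 0.598
gripper_force: 43.5
clock 8.13 turn [-0.   0.  -0.3] shift [ 1.7 -0.1  0.3] gap 0.598 gf 43.5 F [-1.1  0.6 -3.5]
```

No contact yet, so I'll creep further until the force shows.

```bash

python3 -m handwheel '[0,0,0,0,0,0.5,45, 0,0,0,0,0,1,45, 0,0,0,0,0,1.5,45, 0,0,0,0,0,2,45, 0,0,0,0,0,2,45]'
```

```text
clock: 8.55
tcp_pos: [0.5872, 0.28, 0.1486]
ee_rot: [0.709, 0.705, 0.001, 0.0]
contact_force: [-4.0, -1.9, 6.2]
finger_gap: 0.599
gripper_force: 44.4
```

```bash

python3 -m handwheel '[0,0,0,0,0,0.5,45, 0,0,0,0,0,1,45, 0,0,0,0,0,1.5,45, 0,0,0,0,0,1.5,45, 0,0,0,0,0,1.5,45]'
```

```text
clock: 8.97
tcp_pos: [0.5872, 0.2802, 0.1485]
ee_rot: [0.709, 0.705, 0.001, 0.0]
contact_force: [-8.3, -2.5, 13.0]
finger_gap: 0.599
gripper_force: 45.2
```

```bash

python3 -m handwheel '[0,0,0,0,0,-2,54, 0,0,0,0,0,-2,60, 0,0,0,0,0,-2,85, 0,0,0,0,0,-2,85, 0,0,0,0,0,-2,85]'
python3 -m handwheel '[0,0,0,0,0,-15,85, 0,0,0,0,0,-40,85, 0,0,0,0,0,-75,85, 0,0,0,0,0,-110,85, 0,0,0,0,0,-130,85]'>/dev/null
python3 -m handwheel '[0,0,0,-30,-11,0,85, 0,0,0,-62,-22,0,85, 0,0,0,-95,-33,0,85, 0,0,0,-120,-42,0,85, 0,0,0,-140,-50,0,85]'>/dev/null
python3 -m handwheel '[0,0,34,-18,-7,0,85, 0,0,34,-36,-13,0,85, 0,0,34,-54,-20,0,85, 0,0,34,-72,-26,0,85, 0,0,34,-88,-32,0,85]'>/dev/null
python3 -m handwheel '[0,0,34,0,0,0,85, 0,0,34,0,0,0,85, 0,0,34,0,0,0,85, 0,0,34,0,0,0,85, 0,0,34,0,0,0,85]'>/dev/null
python3 - <<'E'
from h import *
c,s=np.cos(.2),np.sin(.2)
togo([.5045,.0522,.1494],[c,s,0])
I=env.grab_frame("scene")
m={"scene":mask("scene","good_jar")}
print(fit(m,lambda v:[T(cyl,v[0],v[1],.006,0)],[.504,.052],[.01,.01]))
m={"scene":mask("scene","reject_jar")}
print(fit(m,lambda v:[T(cyl,v[0],v[1],.005,0)],[.587,.28],[.01,.01]))
cv2.imwrite("pics/e.png",cv2.resize(I[110:310,230:470,::-1],(720,600)))
E
```

```text
clock: 9.38
tcp_pos: [0.5871, 0.2797, 0.147]
ee_rot: [0.709, 0.705, -0.0, 0.0]
contact_force: [-0.3, -0.5, 0.6]
finger_gap: 0.997
gripper_force: 0.0
clock 11.05 turn [0.  0.  9.9] shift [  0.7   0.2 127.9] gap 0.994 gf 0.0 F [ 0.5 -1.2 -0.2]
(array([0.50162451, 0.05150684]), np.float64(0.9201271607391218))
(array([0.585482  , 0.28011252]), np.float64(0.952946739965715))
```

View pics/e.png

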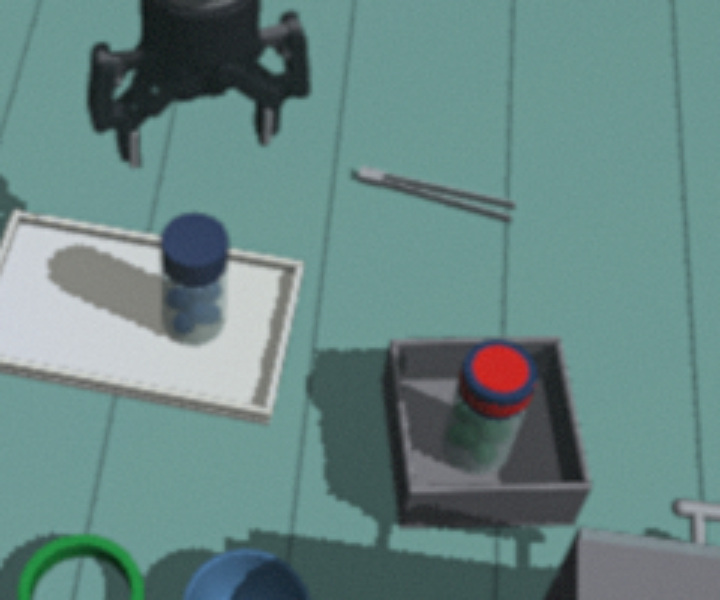

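The red jar stands upright in the bin at crop (490,410), fingers clear. The open gripper is lined up above the plain jar at (195,280).

```bash

python3 -m handwheel '[0,0,5,0,0,25,85, 0,0,10,0,0,55,85, 0,0,10,0,0,85,85, 0,0,10,0,0,112,85, 0,0,10,0,0,129,85]' 40 >/dev/null
python3 -m handwheel '[0,0,0,0,0,0,85, 0,0,0,0,0,0,45, 0,0,0,0,0,0,45, 0,0,0,0,0,0,45, 0,0,0,0,0,0,45]'>/dev/null
python3 -m handwheel '[0,0,0,0,0,0,45, 0,0,0,0,0,0,45, 0,0,0,0,0,0,45, 0,0,0,0,0,0,45, 0,0,0,0,0,0,45]'
python3 -m handwheel '[0,0,0,0,0,-20,45, 0,0,0,0,0,-50,45, 0,0,0,0,0,-85,45, 0,0,0,0,0,-120,45, 0,0,0,0,0,-150,45]'
python3 - <<'E'
from h import *
c,s=np.cos(.2),np.sin(.2)
t=np.radians(25);tz=np.array([-np.sin(t)*c,-np.sin(t)*s,np.cos(t)]);tx=np.array([np.cos(t)*c,np.cos(t)*s,np.sin(t)])
seat=np.array([.621,-.273,.048])
p=seat+.1434*tz+.08*tz+.015*tx
print(p);togo([*p[:2],.30],[c,s,0])
E
```

```text
clock: 12.45
tcp_pos: [0.5048, 0.0522, 0.1506]
ee_rot: [0.995, 0.102, 0.002, 0.0]
contact_force: [0.2, -0.9, 6.4]
finger_gap: 0.6
gripper_force: 41.9
clock: 12.87
tcp_pos: [0.5036, 0.0523, 0.3012]
ee_rot: [0.995, 0.102, 0.001, 0.0]
contact_force: [-0.0, -0.0, -3.0]
finger_gap: 0.596
gripper_force: 42.7
[ 0.54179268 -0.28905612  0.25680843]
clock 12.87 turn [ 0.  -0.1  0.2] shift [-31.9 342.    1.3] gap 0.596 gf 42.7 F [-0. -0. -3.]
```

```bash

python3 -m handwheel '[0,0,0,-3,25,0,45, 0,0,0,-6,60,0,45, 0,0,0,-9,95,0,45, 0,0,0,-12,130,0,45, 0,0,0,-16,165,0,45]'>/dev/null
python3 -m handwheel '[0,0,0,-3,35,0,45, 0,0,0,-7,75,0,45, 0,0,0,-11,110,0,45, 0,0,0,-14,145,0,45, 0,0,0,-16,174,0,45]'
cat >> h.py <<'E'
def cradle(seat,yaw,up,out,h=.1446):
    c,s=np.cos(yaw),np.sin(yaw);t=np.radians(25)
    tz=np.array([-np.sin(t)*c,-np.sin(t)*s,np.cos(t)]);tx=np.array([np.cos(t)*c,np.cos(t)*s,np.sin(t)])
    togo(np.array([*seat,.048])+(h+up)*tz+out*tx,tx,-tz)
E
python3 -c "
from h import *
cradle([.621,-.273],.2,.08,.012)
print(env.read_state()['qpos'])"
```

```text
clock: 13.7
tcp_pos: [0.5407, -0.2887, 0.2984]
ee_rot: [0.995, 0.101, -0.0, 0.0]
contact_force: [0.6, 0.4, -2.0]
finger_gap: 0.595
gripper_force: 42.6
clock 13.70 turn [-0.  25.   0.2] shift [-2.2  0.6 41.7] gap 0.595 gf 42.6 F [ 0.6  0.4 -2. ]
[-5.50476692e-01  3.04177045e-01  1.12863882e+00 -3.34083514e-04
  1.70876698e+00  8.17243560e-01]
```

```bash

python3 -m handwheel '[0,6,0,0,0,8,45, 0,12,0,0,0,16,45, 0,18,0,-1,0,25,45, 0,24,0,-2,0,34,45, 0,25,0,-2,0,41,45]'
python3 -m handwheel '[0,0,0,0,0,0,45, 0,0,0,0,0,0,45]'>/dev/null
python3 - <<'E'
from h import *
cradle([.621,-.273],.2,.08,.012)
ims={c:env.grab_frame(c) for c in K}
o=[]
for c,(u,v) in dict(scene=(150,215),top=(387,205)).items():
    I=cv2.resize(ims[c][v-45:v+45,u-45:u+45,::-1],(390,390),interpolation=cv2.INTER_CUBIC);o.append(I)
cv2.imwrite("pics/f.png",np.hstack(o))
s=env.read_state();R=Ro.from_quat(s["ee_rot"]);up=-R.as_matrix()[:,2];print(np.round(up,3))
print(s["qpos"])
base=s["tcp_pos"]-.1446*up
mk={c:mask(c,"good_jar") for c in K}
B=Ro.from_matrix(R.as_matrix()*[1,-1,-1])
for c in K:
  for d in env.tip_of(c,"good_jar")[:1]: print(c,d["p"],np.array(d["at"])*[560,420],proj(c,[base])[0])
E
```

```text
clock: 14.12
tcp_pos: [0.5377, -0.2869, 0.2559]
ee_rot: [0.971, 0.098, 0.217, -0.023]
contact_force: [-1.8, -0.3, -2.9]
finger_gap: 0.599
gripper_force: 42.8
clock 14.28 turn [-0.1  0.1  0.2] shift [-1.   3.   0.3] gap 0.595 gf 42.8 F [-0.2 -0.2 -1.4]
[-0.414 -0.085  0.906]
[-0.65832156  0.1401734   1.43618939  0.34037079  1.28609989  0.65738086]
scene 0.61 [140.784 201.18 ] [141.2628724  201.97991174]
top 0.91 [399.224 188.706] [398.77832676 190.03003273]
```

View pics/f.png

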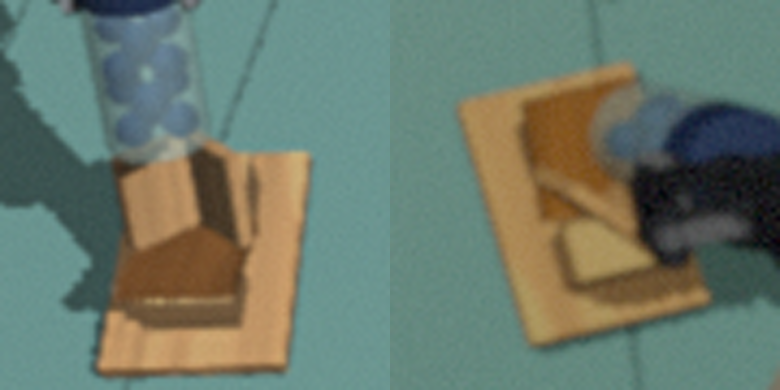

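The held jar leans as intended with its base at scene crop (155,155), just above the V's rim. The predicted base pixel agrees with the network's to about 1 px. I'll lower it along the trough's axis, 12 mm out from the V.

```bash

python3 -m handwheel '[0,0,0,-1,3,8,45, 0,0,0,-1,3,22,45, 0,0,0,-1,3,38,45, 0,0,0,-1,3,53,45, 0,0,0,-1,3,65,45]'
python3 -m handwheel '[0,0,0,0,0,2,45, 0,0,0,0,0,4,45, 0,0,0,0,0,6,45, 0,0,0,0,0,7,45, 0,0,0,0,0,7,45]'
python3 - <<'E'
from h import *
cradle([.621,-.273],.2,.0,.0)
ims={c:env.grab_frame(c) for c in K}
o=[]
for c,(u,v) in dict(scene=(150,215),top=(387,205)).items():
    I=cv2.resize(ims[c][v-45:v+45,u-45:u+45,::-1],(390,390),interpolation=cv2.INTER_CUBIC);o.append(I)
cv2.imwrite("pics/g.png",np.hstack(o))
E
```

```text
clock: 15.0
tcp_pos: [0.566, -0.2836, 0.195]
ee_rot: [0.971, 0.099, 0.214, -0.023]
contact_force: [0.7, 0.5, -2.6]
finger_gap: 0.596
gripper_force: 42.8
clock: 15.42
tcp_pos: [0.5688, -0.2837, 0.1924]
ee_rot: [0.971, 0.099, 0.216, -0.022]
contact_force: [-0.1, -0.4, -2.2]
finger_gap: 0.594
gripper_force: 42.8
clock 15.42 turn [-0.  -0.   0.2] shift [-12.7  -0.2   8.8] gap 0.594 gf 42.8 F [-0.1 -0.4 -2.2]
```

View pics/g.png

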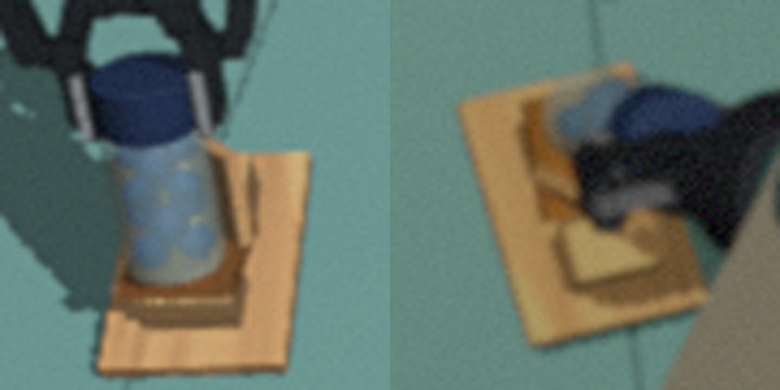

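The jar stands in front of the V, about 9 mm above the foot: base near scene crop (175,270), V apex at about (190,232). Sideways it may sit a few mm toward -y, so I'll check that against the cradle's corner points.

```bash

python3 - <<'E'
from h import *
from scipy.optimize import least_squares
cr=lambda U,V,o:((np.array([U,V])+.5)/5.1316-.5+o)
S=(114,190);P=(349,169);s2=.026*2**.5
# v: x,y,yaw,a(front),b(half width)
obs=[("scene",(190,163),S,lambda v:(-s2,0,0)),("scene",(177,62),S,lambda v:(-s2,0,.055)),("top",(258,224),P,lambda v:(-s2,0,.055)),
("scene",(98,253),S,lambda v:(v[3],-v[4],0)),("scene",(240,247),S,lambda v:(v[3],v[4],0)),("top",(122,75),P,lambda v:(v[3],v[4],0)),("top",(252,47),P,lambda v:(v[3],-v[4],0))]
def pr(v,c,L): return proj(c,[Ro.from_euler("z",v[2]).apply(Ro.from_euler("y",-25,degrees=True).apply(L))+[v[0],v[1],.048]])[0]
f=lambda v:np.concatenate([pr(v,c,L(v))-cr(*uv,o) for c,uv,o,L in obs])
r=least_squares(f,[.621,-.273,.2,.026,.034],loss="soft_l1");print(np.round(r.x,4));print(np.round(f(r.x).reshape(-1,2),1).tolist())
g=lambda u:f([u[0],u[1],.205,u[2],u[3]])
r=least_squares(g,[.621,-.273,.026,.034],loss="soft_l1");print(np.round(r.x,4));print(np.round(g(r.x).reshape(-1,2),1).tolist())
E
```

```text
[ 0.6206 -0.2719  0.1908  0.0258  0.0304]
[[0.6, 0.0], [-0.6, -0.6], [-0.6, -1.3], [-0.7, -2.6], [-1.5, -2.4], [-0.9, 0.0], [-0.7, -0.7]]
[ 0.6205 -0.2717  0.0261  0.0305]
[[0.5, -0.0], [-0.8, -0.6], [-0.4, -1.4], [-0.6, -2.4], [-1.2, -2.5], [-1.1, 0.2], [-1.0, -0.9]]
```

```bash

python3 -m handwheel '[0,0,0,-1,-1,2,45, 0,0,0,-3,-1,4,45, 0,0,0,-5,-1,5,45, 0,0,0,-7,-1,6,45, 0,0,0,-9,-1,7,45]'
python3 -m handwheel '[0,0,0,0,0,0,45, 0,0,0,0,0,0,45, 0,0,0,-1,0,0,45, 0,0,0,-1,0,0,45, 0,0,0,-1,0,0,45]'
python3 -c "
from h import *
cradle([.6205,-.272],.2,.0,.0)
for c in K:
  d=env.grab_frame(c)"
```

```text
clock: 15.93
tcp_pos: [0.5632, -0.2837, 0.1813]
ee_rot: [0.971, 0.099, 0.215, -0.022]
contact_force: [-0.2, 0.3, -2.6]
finger_gap: 0.599
gripper_force: 42.8
clock: 16.35
tcp_pos: [0.5625, -0.2839, 0.1813]
ee_rot: [0.971, 0.099, 0.215, -0.022]
contact_force: [-0.6, 0.3, -1.5]
finger_gap: 0.596
gripper_force: 42.8
clock 16.35 turn [-0.1 -0.   0.2] shift [-2.7 -0.1  1.2] gap 0.596 gf 42.8 F [-0.6  0.3 -1.5]
```

```bash

python3 -m handwheel '[0,0,0,0,0,0.5,45, 0,0,0,0,0,1,45, 0,0,0,-0.5,0,1,45, 0,0,0,-1,0,1,45, 0,0,0,-1,0,1,45]'
python3 -m handwheel '[0,0,0,-0.5,0,0.5,45, 0,0,0,-1,0,0.5,45, 0,0,0,-1.5,0,0.5,45, 0,0,0,-1.5,0,0.5,45, 0,0,0,-1.5,0,0.5,45]'
python3 -c "
from h import *
cradle([.6205,-.272],.2,.0,.0)"
```

```text
clock: 16.87
tcp_pos: [0.562, -0.284, 0.18]
ee_rot: [0.971, 0.099, 0.215, -0.022]
contact_force: [0.3, 0.2, -1.7]
finger_gap: 0.592
gripper_force: 42.9
clock: 17.28
tcp_pos: [0.5612, -0.2843, 0.1795]
ee_rot: [0.971, 0.099, 0.216, -0.022]
contact_force: [-1.1, 0.6, 4.0]
finger_gap: 0.596
gripper_force: 43.2
clock 17.28 turn [-0.  -0.1  0.2] shift [-0.7 -0.2  0.1] gap 0.596 gf 43.2 F [-1.1  0.6  4. ]
```

```bash

python3 -m handwheel '[0,0,0,-0.5,0,0.2,45, 0,0,0,-1,0,0.2,45, 0,0,0,-1.5,0,0.2,45, 0,0,0,-1.5,0,0.2,45, 0,0,0,-1.5,0,0.2,45]'
python3 -c "
from h import *
cradle([.6205,-.272],.2,.0,.0);s=env.read_state();print(Ro.from_quat(s['ee_rot']).inv().apply(s['contact_force']))"
```

```text
clock: 17.7
tcp_pos: [0.5601, -0.2847, 0.1789]
ee_rot: [0.971, 0.099, 0.216, -0.021]
contact_force: [0.0, 1.2, 4.5]
finger_gap: 0.598
gripper_force: 43.3
clock 17.70 turn [-0.  -0.1  0.2] shift [ 0.6 -0.4  0.1] gap 0.598 gf 43.3 F [0.  1.2 4.5]
[ 2.16813267 -1.18076229 -4.00253698]
```

```bash

python3 -m handwheel '[0,0,0,-0.5,0,0,45, 0,0,0,-1,0,0,45, 0,0,0,-1,0,0,45, 0,0,0,-1,0,0,45, 0,0,0,-1,0,0,45]'
python3 -c "
from h import *
cradle([.6205,-.272],.2,.0,.0);s=env.read_state();print(Ro.from_quat(s['ee_rot']).inv().apply(s['contact_force']),s['torque'])"
```

```text
clock: 18.12
tcp_pos: [0.5596, -0.2848, 0.1788]
ee_rot: [0.971, 0.099, 0.217, -0.021]
contact_force: [3.3, 0.5, 5.6]
finger_gap: 0.594
gripper_force: 43.2
clock 18.12 turn [ 0.  -0.2  0.2] shift [ 1.1 -0.4  0.2] gap 0.594 gf 43.2 F [3.3 0.5 5.6]
[ 5.41609923  0.15196428 -3.65554097] [ 0.2250476  -0.78786014 -0.02866928]
```

```bash

python3 -m handwheel '[0,0,0,-0.5,0,0.5,45, 0,0,0,-1,0,0.5,45, 0,0,0,-1,0,0.5,45, 0,0,0,-1,0,0.5,45, 0,0,0,-1,0,0.5,45]'
python3 - <<'E'
from h import *
cradle([.6205,-.272],.2,.0,.0);s=env.read_state();print(Ro.from_quat(s['ee_rot']).inv().apply(s['contact_force']),s['torque'])
ims={c:env.grab_frame(c) for c in K}
o=[]
for c,(u,v) in dict(scene=(150,215),top=(387,205)).items():
    I=cv2.resize(ims[c][v-45:v+45,u-45:u+45,::-1],(390,390),interpolation=cv2.INTER_CUBIC);o.append(I)
cv2.imwrite("pics/i.png",np.hstack(o))
E
```

```text
clock: 18.53
tcp_pos: [0.5593, -0.285, 0.1786]
ee_rot: [0.971, 0.099, 0.218, -0.021]
contact_force: [4.6, 1.2, 7.2]
finger_gap: 0.594
gripper_force: 43.4
clock 18.53 turn [ 0.  -0.2  0.2] shift [ 1.5 -0.5  0.2] gap 0.594 gf 43.4 F [4.6 1.2 7.2]
[ 7.40599777 -0.23312463 -4.49062261] [ 0.43619911 -0.94260783  0.00842459]
```

View pics/i.png

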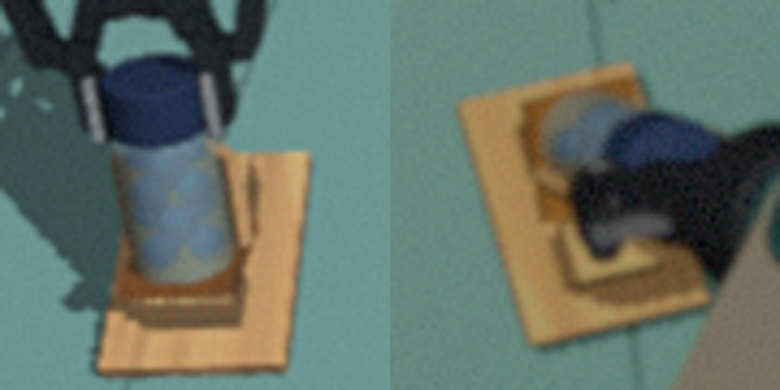

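The jar's base is on the foot and its side lies in the V: base at scene crop (183,275), centred between the foot's edges (120–245). The wall and foot forces agree. I'll let go and back off along the jar's axis.

```bash

python3 -m handwheel '[0,0,0,0,0,0,54, 0,0,0,0,0,0,60, 0,0,0,0,0,0,70, 0,0,0,0,0,0,85, 0,0,0,0,0,0,85]'
python3 -m handwheel '[0,0,0,0,0,0,85, 0,0,0,0,0,-10,85, 0,0,0,0,0,-30,85, 0,0,0,0,0,-55,85, 0,0,0,0,0,-80,85]'
python3 -m handwheel '[0,0,0,0,0,-25,85, 0,0,0,0,0,-50,85, 0,0,0,0,0,-65,85, 0,0,0,0,0,-65,85, 0,0,0,0,0,-65,85]'
python3 - <<'E'
from h import *
ims={c:env.grab_frame(c) for c in K}
o=[]
for c,(u,v) in dict(scene=(150,215),top=(387,205)).items():
    I=cv2.resize(ims[c][v-45:v+45,u-45:u+45,::-1],(390,390),interpolation=cv2.INTER_CUBIC);o.append(I)
cv2.imwrite("pics/j.png",np.hstack(o))
m={c:mask(c,"good_jar") for c in K}
def mod(v):
    return [Ro.from_euler("z",v[3]).apply(Ro.from_euler("y",-v[2]).apply(cyl))+[v[0],v[1],.048]]
print(fit(m,mod,[.6195,-.2725,.436,.2],[.005,.005,.08,.1]), [iou(m[c],mod([.6195,-.2725,.436,.2]),c) for c in K])
E
```

```text
clock: 19.05
tcp_pos: [0.5578, -0.2847, 0.1759]
ee_rot: [0.971, 0.099, 0.215, -0.022]
contact_force: [0.2, 0.2, -0.1]
finger_gap: 0.998
gripper_force: 0.0
clock: 19.47
tcp_pos: [0.5242, -0.2915, 0.2502]
ee_rot: [0.971, 0.099, 0.215, -0.022]
contact_force: [1.3, -1.0, 0.4]
finger_gap: 0.993
gripper_force: 0.0
clock: 19.88
tcp_pos: [0.4979, -0.2974, 0.3091]
ee_rot: [0.971, 0.099, 0.216, -0.021]
contact_force: [0.1, -0.8, -0.7]
finger_gap: 0.998
gripper_force: 0.0
(array([ 0.61895281, -0.27513912,  0.42198252,  0.10937489]), np.float64(1.9065855638186957)) [np.float64(0.9473658393014814), np.float64(0.9194405771421339)]
```

View pics/j.png

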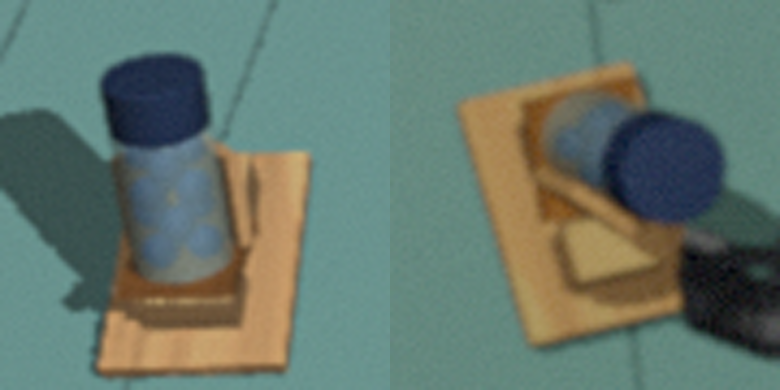

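The plain jar leans in the V on its own, with its base at scene crop (183,275) and lid at (155,95). The fitted lean is 24° and the gripper is clear, so I'm handing it in.

```bash
python3 -c "
from cell import env
print(env.sign_off())"
```

```text
the job is handed in; nothing more can be done
None
```

The red-marked jar stands upright in the grey bin, the plain jar rests lid up in the cradle's V, and the job was handed in about 20 s into the 64 s limit; the hand-in gave no verdict.

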